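# Push the cover plate out over the end of the ledge

## Robot

A 6-joint arm with a two-finger parallel gripper is mounted at the origin on a cart in front of the work surface, level with it; the furniture and walls round the work are solid. World frame = base frame: x ahead of the robot, y to its left, z up, the work surface at z = 0. Lengths are in mm, angles in rad, forces in N, time in s.
With the tool pointing down it reaches from about 350 to 875 mm from the base axis. Payload 4.2 kg.
Tool frame: the origin (TCP) lies midway between the tips of the shut fingers; the grasp point (between the pads) lies 19 mm behind it; z points along the fingers, y is the line along which they close (so a half turn about z gives the same grasp; the last joint's range is limited). The gripper opens to 85 mm and grips with 20 to 120 N. Pads are 22 mm wide; open, the fingers measure 114 mm over their backs; the gripper's body (76 mm by 85 mm) begins 54 mm behind the grasp point. The pads swing forward as they close: fully open they stand 13 mm farther back than shut.
Start: joints at [-0.931, 0.385, 0.008, 0, -1.194, -0.259], TCP at [232.303, -580.202, 231.312] pointing down, gripper open.
Joint ranges: [-3.14, 3.14], [-1.21, 2.06], [-1.07, 1.41], [-3.16, 2.05], [-2.99, -0.16], [-3.1, 3.1]. Speed limits (rad/s): [2.79, 2.79, 3.14, 3.14, 3.14, 3.14].

## Interface

Orientations are given as a unit quaternion [x, y, z, w].
In Python, from bench import read_state, get_image, job_done gives the robot as it stands.
- The arm moves only by the tool servo_tool, never from a script. Its arguments are lists of equal length, an entry for each row: "rotation": the turn, a rotation vector about the world's x, y, z scaled (see below), a list of three; "slide": the shift along the world's x, y, z scaled (see below), a list of three; "grip": the opening, from -1 (shut) to 1 (fully open). In form: {"rotation": [[rx, ry, rz], ...], "slide": [[tx, ty, tz], ...], "grip": [grip, ...]}. A call has 1 to 8 rows; each row is the pose to reach, as a shift and turn from the pose commanded when the call began, turning the shorter way round; what a row does not reach only later rows make up. The controller multiplies each number of a shift by 0.2 m and each number of a turn by 360 degrees. A row lasts 1/8 s, in which the tool goes at most 62.5 mm and 10.7 degrees, less where a joint would pass 70% of its speed; a pose out of reach is approached as far as the arm can. A call with a number of a shift or a turn outside -1 to 1 is refused whole. A call with a gripper value outside its range is refused whole. The fingers move at their own pace and stop on an object; the grip force is fixed at half the most. Time passes only in rows, so rows that repeat a pose let the fingers close. It gives the time, the measured TCP pose, the force, the opening and the grip force at its end, in the units of the state.
- read_state(): the state, without advancing time (a new reading comes with each control period).
- get_image(name): name is "scene" or "top" or "wrist"; returns a dict with "image" (480x640x3 uint8, red, green, blue), "depth" (480x640 float32, mm along the optical axis (not along the pixel's ray), 0 where there is no reading), "camera_matrix" (3x3 intrinsics, pixels), "k1" (the pictures are not rectified: a ray, as slopes to the right and down, at radius r is drawn at 1 + k1 r^2 times it, then the intrinsics apply), "rvec" (rotation vector, rad) and "tvec" (3), from world to camera coordinates, as OpenCV has them; the wrist camera has in their place "hand_eye" (4x4, takes a point from camera to tool coordinates, whose origin is the TCP and whose axes are the flange's). Camera axes: x right, y down, z forward; pixel columns grow to the right and rows downward; lengths in mm; the calibration is good to about 2 mm. A picture is of the moment at which its call begins: read the wrist's pose just before it.
- job_done(): hands the job in; it is judged then, once.
The state is a dict: "clock": time; "joints": joint angles; "joint_vel": joint speeds; "joint_efforts": joint torques, N m; "position": TCP position; "ee_rot": TCP orientation; "contact_force": force on the tool from outside, world axes, zero at the start; "wrist_torque": the same for the moment, N m; "gripper_width": finger opening in mm; "grasp_force": force on a finger pad.
Only numpy, scipy, OpenCV 4.12 (cv2) and the standard library are available. Lean on these libraries where they do the work, as an engineer would, in place of code of your own. Each camera call takes 0.05 s, during which the arm holds its last target. There are 200 camera calls.

## Task

The mould cover plate lies flat and askew on the raised ledge, where nobody can get a finger under it. With the fingers, push it back until its long side rests against the ledge's rear lip all along, and push it along the ledge until the whole round hole in its right-hand end has come out past the open right-hand end, with about two thirds of the plate still lying on the ledge. Only push it, never lift, carry or tip it, and leave the two mortar cubes and the jar where they stand.

Things in the scene. Friction and masses are not known exactly. Their poses are not given: they have to be found in the camera images.
- ledge: Fixed raised white board, 160 (x) x 340 (y) mm, top 50 mm above the worktop. Origin: centre of its underside at worktop height; own x to its rear, y along it to the left. Aluminium lips 14 mm high, 12 mm thick: along the whole rear edge (inner face at x = +68 mm) and across the left end (inner face y = +158 mm). Front edge (x = -80 mm) and right-hand end (y = -170 mm) are open.
- plate: Loose dark steel plate 80 (own x) x 150 (own y) x 8 mm, about 0.26 kg, lying on the ledge. Origin: centre of its underside; own y along it to the left. Through hole, 18 mm diameter, at x = 0, y = -53 mm (22 mm from its right-hand end). It starts a little askew, 14 to 30 mm off the rear lip at mid-length, its right-hand end 20 to 100 mm short of the ledge's open end.
- ledge_corner (a point): The point on the board's top at the open right-hand end, at the inner face of the rear lip (ledge x = +68 mm, y = -170 mm, z = 50 mm); axes as the ledge's.
- hole_inner (a point): The point of the hole's rim farthest from the plate's right-hand end, on the underside (plate x = 0, y = -43.5 mm).
- rear_right (a point): The plate's rear right corner, on the underside (plate x = +40 mm, y = -75 mm).
- rear_left (a point): The plate's rear left corner, on the underside (plate x = +40 mm, y = +75 mm).
- cube_a: Loose mortar test cube, 51 mm, standing on the worktop in front of the ledge, towards its right end; origin: centre of its underside. Bystander.
- cube_b: Loose mortar test cube, 51 mm, standing on the worktop behind the ledge; origin: centre of its underside. Bystander.
- jar: Loose lidded jar, 60 mm diameter, 69 mm high, standing on the worktop in front of the ledge, towards its left end; origin: centre of its underside. Bystander.

How it is judged:
By the outcome, as a careful person would: the job done as asked, in the order asked, and still so for the second after the job is handed in, with the robot touching nothing.
It also fails if it takes over 48 s, if anything falls off the work surface, if the arm or the gripper's body presses on something with over 40 N, if the wrist force passes 120 N, or if a joint passes its speed limit or range.

## Working session

There is one attempt and no reset: what is moved stays moved. The work goes in short steps, Python scripts to look and compute and a tool call to move; the robot and the scene stay as the last step left them, time stands still between calls to the robot, and variables do not carry over. Pictures are saved under pics/ and viewed, at most 10 in all, crops included, and the job is handed in when it is done.

Besides the shell and the picture viewer there is one more tool, called after ">>>" as name(argument=value, ...), one argument or row to a line, values as JSON. servo_tool: Moves the arm, as the interface text tells. Shifts and turns lie within -1 to 1; 1 stands for 0.2 m of shift or 360 degrees of turn. Its arguments: {"type":"object","properties":{"rotation":{"type":"array","items":{"type":"array","items":{"type":"number","minimum":-1,"maximum":1}}},"slide":{"type":"array","items":{"type":"array","items":{"type":"number","minimum":-1,"maximum":1}}},"grip":{"type":"array","items":{"type":"number"}}},"required":["rotation","slide","grip"]}

```bash
mkdir -p pics; ls; cat > h.py <<'E'
import numpy as np, cv2
from bench import read_state, get_image, job_done
def rays(d, px):
    K=d["camera_matrix"]; k=float(d["k1"])
    p=(np.atleast_2d(px).astype(float)-[K[0][2],K[1][2]])/[K[0][0],K[1][1]]
    u=p.copy()
    for _ in range(20): u=p/(1+k*(u**2).sum(1,keepdims=True))
    return np.c_[u,np.ones(len(u))]
def pose(d):
    R=cv2.Rodrigues(np.array(d["rvec"],float))[0]; t=np.array(d["tvec"],float).ravel(); return R,t
def onplane(d, px, z):
    R,t=pose(d); r=rays(d,px)@R; c=-R.T@t
    return c+r*((z-c[2])/r[:,2])[:,None]
def cloud(d):
    v,u=np.mgrid[:480,:640]; r=rays(d,np.c_[u.ravel(),v.ravel()])
    R,t=pose(d); P=(r*d["depth"].reshape(-1,1)-t)@R
    P[d["depth"].ravel()==0]=np.nan
    return P.reshape(480,640,3)
E
python3 - <<'E'
from h import *
s=read_state(); print({k:np.round(v,3) for k,v in s.items()})
for n in("top","scene"):
    d=get_image(n); np.savez(n+"0.npz",**d); cv2.imwrite(f"pics/{n}0.png",d["image"][:,:,::-1])
    P=cloud(d); print(n,d["k1"],np.nanpercentile(P.reshape(-1,3),[1,50,99],axis=0).round())
E
```

```text
pics
{'clock': np.float64(0.0), 'joints': array([-9.310e-01,  3.860e-01,  7.000e-03, -1.000e-03, -1.194e+00,
       -2.590e-01]), 'joint_vel': array([-0.001, -0.001, -0.001,  0.002,  0.   ,  0.001]), 'joint_efforts': array([-0.0000e+00, -3.9229e+01,  1.8840e+01,  4.1860e+00, -5.0000e-03,
        0.0000e+00]), 'position': array([ 232.091, -579.682,  230.23 ]), 'ee_rot': array([-0.189,  0.982,  0.001, -0.   ]), 'contact_force': array([-0.348, -0.457, -0.179]), 'wrist_torque': array([ 0.002, -0.017,  0.033]), 'grasp_force': np.float64(0.0), 'gripper_width': np.float64(85.232)}
top -0.02699357926274173 [[-1.740e+02 -1.018e+03 -9.060e+02]
 [ 5.850e+02  2.900e+01  1.000e+00]
 [ 9.590e+02  9.160e+02  2.820e+02]]
scene 0.04345926873496856 [[   43. -1025.  -648.]
 [  562.    74.    50.]
 [  983.   577.   447.]]
```

View pics/top0.png

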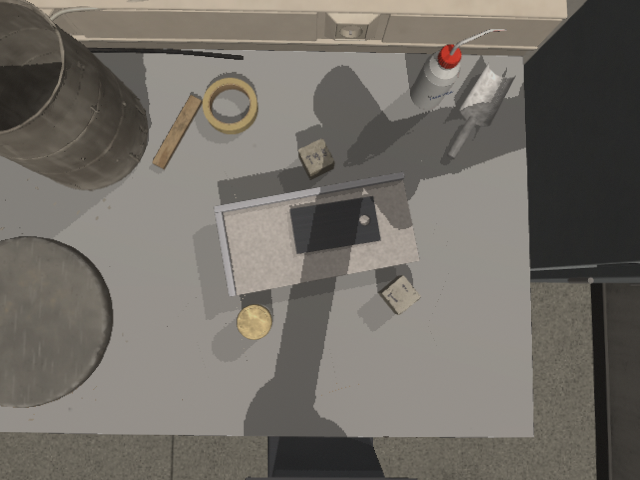

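View pics/scene0.png

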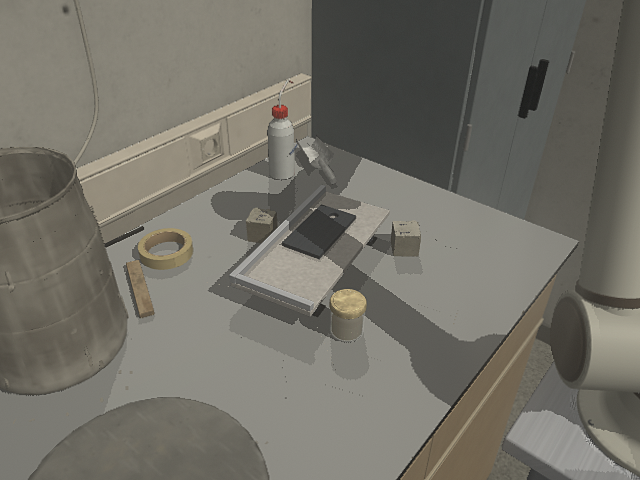

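The top view shows the ledge with corners near (217,208), (403,177), (419,262) and (232,295). The dark plate's corners are near (291,208), (374,197), (380,241) and (297,253), with the hole at (364,219). The cubes are at (400,295) and (316,157), and the jar is at (254,322). The scene view agrees.

```bash
cat >> h.py <<'E'
def rect(P):
    (c,s,a)=cv2.minAreaRect(P[:,:2].astype(np.float32)); B=cv2.boxPoints((c,s,a)); return np.array(c),s,a,B
def platemask(d,P,zmin=30):
    g=d["image"].max(2); m=((g<62)&(P[...,2]>zmin)&(P[...,2]<75)).astype(np.uint8)
    m=cv2.morphologyEx(m,cv2.MORPH_OPEN,np.ones((3,3),np.uint8))
    n,l,st,_=cv2.connectedComponentsWithStats(m); i=1+np.argmax(st[1:,4]); return (l==i).astype(np.uint8)
E
python3 - <<'E'
from h import *
for n in("top","scene"):
    d=dict(np.load(n+"0.npz")); P=cloud(d); Z=P[...,2]
    roi=(P[...,0]>350)&(P[...,0]<800)&(abs(P[...,1])<400)
    print(n,"z peaks",[(a,int(((Z>a)&(Z<=a+2)&roi).sum())) for a in range(40,76,2)])
    m=((Z>40)&(Z<75)&roi).astype(np.uint8); m=cv2.morphologyEx(m,cv2.MORPH_OPEN,np.ones((3,3),np.uint8))
    k,l,st,ce=cv2.connectedComponentsWithStats(m)
    for i in range(1,k):
        if st[i,4]<80: continue
        pts=P[l==i]; c,s,a,B=rect(pts); print(st[i,4],"px",ce[i].round(),"c",c.round(1),"size",np.round(s,1),"ang",round(a,2),"z",np.nanmedian(pts[:,2]).round(1),B.round().tolist() if st[i,4]>2000 else "")
    pm=platemask(d,P); cs,_=cv2.findContours(pm,cv2.RETR_CCOMP,cv2.CHAIN_APPROX_NONE)
    for c_ in cs:
        if len(c_)<8: continue
        q=onplane(d,c_[:,0],58); c,s,a,B=rect(q); print("plate",len(c_),c.round(1),np.round(s,1),round(a,2),B.round(1).tolist(), q.mean(0).round(1))
    g=d["image"].max(2); print("grey in plate",np.percentile(g[pm>0],[5,50,95]))
    v=d["image"][:,:,::-1].copy(); v[pm>0]=(0,0,255); 
    v=v[150:310,200:430] if n=="top" else v[150:340,210:430]
    cv2.imwrite(f"pics/m_{n}.png",cv2.resize(v,None,fx=3,fy=3,interpolation=0))
E
```

```text
top z peaks [(40, 140), (42, 136), (44, 168), (46, 1126), (48, 5231), (50, 5819), (52, 1467), (54, 500), (56, 1646), (58, 1764), (60, 709), (62, 914), (64, 959), (66, 526), (68, 632), (70, 333), (72, 132), (74, 139)]
539 px [130. 149.] c [745. 370.] size [ 18.3 112.1] ang 67.28 z 57.6 
1335 px [556. 197.] c [ 670.6 -394.5] size [258.7   5.1] ang 0.03 z 58.2 
783 px [316. 156.] c [735.8  37.9] size [51.1 50.8] ang 27.15 z 50.1 
17534 px [315. 233.] c [595.1  34.7] size [160.4 340.7] ang 11.33 z 51.2 [[483.0, 186.0], [550.0, -148.0], [707.0, -117.0], [640.0, 218.0]]
94 px [560. 273.] c [ 528.7 -396.2] size [ 3.9 16.4] ang 87.55 z 57.8 
838 px [401. 295.] c [ 489.  -114.5] size [50.8 50.5] ang 39.5 z 49.9 
1016 px [254. 321.] c [441.3 141.6] size [59.2 60.1] ang 45.18 z 68.9 
plate 487 [ 754.4 -392.1] [425.6  24.3] 0.03 [[541.5999755859375, -380.1000061035156], [541.5999755859375, -404.3999938964844], [967.2000122070312, -404.20001220703125], [967.2000122070312, -379.8999938964844]] [ 746.4 -391.9   58. ]
grey in plate [40.   41.   42.55]
scene z peaks [(40, 245), (42, 290), (44, 313), 
[... 231 characters left out ...]
.98 z 57.9 
10588 px [309. 251.] c [594.9  33. ] size [163.3 343.7] ang 11.31 z 52.3 [[481.0, 186.0], [549.0, -152.0], [709.0, -120.0], [641.0, 218.0]]
481 px [261. 218.] c [735.   36.7] size [51.8 58.8] ang 27.63 z 50.7 
512 px [406. 230.] c [ 488.7 -115.7] size [50.3 57.3] ang 39.38 z 50.8 
1155 px [347. 307.] c [439.5 139.6] size [59.4 58.7] ang 77.29 z 69.3 
175 px [120. 313.] c [722.7 374.2] size [ 8.1 75.2] ang 52.15 z 58.4 
plate 116 [6.099e+02 2.000e-01] [ 80.3 113.3] 79.83 [[547.0999755859375, -29.299999237060547], [658.5999755859375, -49.400001525878906], [672.7999877929688, 29.700000762939453], [561.2999877929688, 49.70000076293945]] [607.3   2.3  58. ]
grey in plate [50. 56. 58.]
```

View pics/m_top.png

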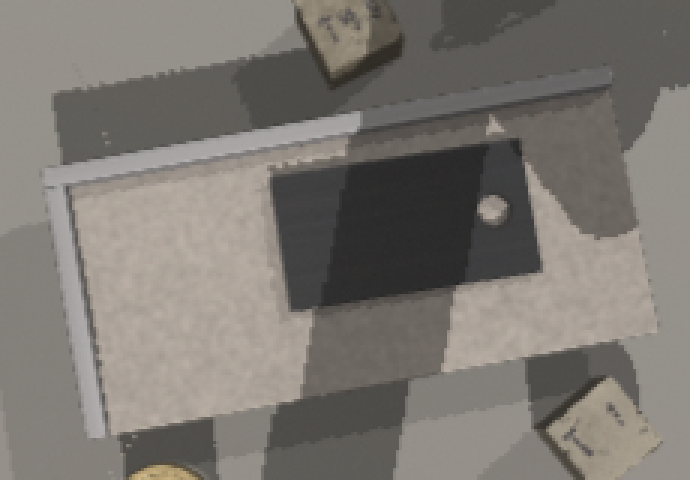

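The crop shows the plate clear of the rear lip, hole at crop (492,209), but the mask missed it. I'll restrict the mask to the ledge region.

```bash
cat >> h.py <<'E'
C=np.array([595.1,34.4]); A=np.radians(11.32)
Rl=np.array([[np.cos(A),-np.sin(A)],[np.sin(A),np.cos(A)]])
toL=lambda w:(np.asarray(w)[...,:2]-C)@Rl
toW=lambda l:np.asarray(l)@Rl.T+C
def plate(n,T=82):
    d=get_image(n) if not isinstance(n,dict) else n
    P=cloud(d); v,u=np.mgrid[:480,:640]; q=toL(onplane(d,np.c_[u.ravel(),v.ravel()],58)).reshape(480,640,2)
    m=((d["image"].max(2)<T)&(abs(q[...,0])<75)&(q[...,1]<150)&(q[...,1]>-260)&~(P[...,2]<45)).astype(np.uint8)
    m=cv2.morphologyEx(m,cv2.MORPH_OPEN,np.ones((3,3),np.uint8))
    k,l,st,_=cv2.connectedComponentsWithStats(m); m=(l==1+np.argmax(st[1:,4])).astype(np.uint8)
    cs,hi=cv2.findContours(m,cv2.RETR_CCOMP,cv2.CHAIN_APPROX_NONE)
    o=max(cs,key=len); w=toL(onplane(d,o[:,0],58)); c,s,a,B=rect(w)
    out={"c":c.round(1),"size":np.round(s,1),"ang":round(a,2),"corners":B.round(1).tolist()}
    for c_,h_ in zip(cs,hi[0]):
        if h_[3]>=0 and len(c_)>6: out["hole"]=toL(onplane(d,c_[:,0],58)).mean(0).round(1)
    return out,m
E
python3 - <<'E'
from h import *
for n in("top","scene"):
    d=dict(np.load(n+"0.npz")); o,m=plate(d); print(n,o)
    # sharp edges: ledge lip tops
    P=cloud(d); q=toL(P); z=P[...,2]
    lip=(z>61)&(z<68)&(abs(q[...,1])<150)&(q[...,0]>55)&(q[...,0]<90); print("lip x",np.percentile(q[lip][:,0],[3,50,97]).round(1))
    L=q[lip]; print("lip slope deg",np.degrees(np.polyfit(L[:,1],L[:,0],1)[0]).round(2))
    b=(z>46)&(z<54)&(abs(q[...,0])<60)&(q[...,1]>-200)&(q[...,1]<170); print("board y",np.percentile(q[b][:,1],[.2,99.8]).round(1))
print("cubeA,cubeB,jar in L",toL([[489,-114.5],[735.8,37.9],[441.3,141.6]]).round())
E
```

```text
top {'c': array([  9. , -34.1]), 'size': array([148.9,  81.1]), 'ang': 88.74, 'corners': [[-33.20000076293945, -107.69999694824219], [47.900001525878906, -109.4000015258789], [51.099998474121094, 39.400001525878906], [-29.899999618530273, 41.20000076293945]], 'hole': array([  8.4, -85.4])}
lip x [68.  73.6 79.5]
lip slope deg 0.01
board y [-168.9  158.5]
scene {'c': array([  8. , -32.8]), 'size': array([158.6,  86. ]), 'ang': 88.3, 'corners': [[-37.400001525878906, -110.80000305175781], [48.599998474121094, -113.30000305175781], [53.29999923706055, 45.20000076293945], [-32.70000076293945, 47.70000076293945]], 'hole': array([  7.7, -84. ])}
lip x [66.5 71.7 79. ]
lip slope deg -0.12
board y [-171.7  168.6]
cubeA,cubeB,jar in L [[-133. -125.]
 [ 139.  -24.]
 [-130.  135.]]
```

Ledge-frame measurements look consistent: plate 149 x 81 mm, hole at (8,-85), board and lip where they should be. The plate centre is about (9,-34) and the rear gap is about 17–20 mm. I'll move to a spot in front of the plate with the fingers open along the ledge's y.

>>> servo_tool(
  rotation=[
    [0,0,-0.006],
    [0,0,-0.012],
    [0,0,-0.018],
    [0,0,-0.024],
    [0,0,-0.029],
  ],
  slide=[
    [0.1,0.19,0],
    [0.21,0.38,0],
    [0.31,0.57,0],
    [0.42,0.76,0],
    [0.52,0.95,0],
  ],
  grip=[1,1,1,1,1],
)

```text
clock: 0.72
position: [336.7, -388.7, 230.9]
ee_rot: [-0.099, 0.995, 0.0, -0.0]
contact_force: [-0.4, 0.6, -1.1]
gripper_width: 85.4
grasp_force: 0.0
```

>>> servo_tool(
  rotation=[
    [0,0,0],
    [0,0,0],
    [0,0,0],
    [0,0,0],
    [0,0,0],
  ],
  slide=[
    [0.1,0.19,0],
    [0.21,0.38,0],
    [0.31,0.57,0],
    [0.42,0.76,0],
    [0.52,0.95,0],
  ],
  grip=[1,1,1,1,1],
)

```text
clock: 1.35
position: [440.6, -198.8, 231.1]
ee_rot: [-0.099, 0.995, 0.0, -0.0]
contact_force: [1.1, 0.5, -0.2]
gripper_width: 85.4
grasp_force: 0.0
```

>>> servo_tool(
  rotation=[
    [0,0,0],
    [0,0,0],
    [0,0,0],
    [0,0,0],
    [0,0,0],
    [0,0,0],
  ],
  slide=[
    [0.1,0.19,0],
    [0.21,0.38,0],
    [0.31,0.57,-0.1],
    [0.42,0.76,-0.3],
    [0.52,0.95,-0.5],
    [0.52,0.95,-0.5],
  ],
  grip=[1,1,1,1,1,1],
)

```text
clock: 2.1
position: [542.9, -8.5, 127.3]
ee_rot: [-0.101, 0.995, -0.0, -0.004]
contact_force: [-0.6, 0.1, 0.5]
gripper_width: 85.3
grasp_force: 0.0
```

```bash
cat >> h.py <<'E'
def st():
    from scipy.spatial.transform import Rotation as R
    s=read_state(); yd=R.from_quat(s["ee_rot"]).as_matrix()[:,1]; zd=R.from_quat(s["ee_rot"]).as_matrix()[:,2]
    p=np.array(s["position"]); f=np.array(s["contact_force"])
    print("t",round(float(s["clock"]),2),"W",p.round(1),"L",toL(p).round(1),"yaw_L",np.degrees(np.arctan2(yd[1],yd[0])-A).round(2),"tilt",zd.round(3),"F_L",(f[:2]@Rl).round(1),f[2].round(1),"w",round(float(s["gripper_width"]),1),"j6",s["joints"][5].round(2))
E
python3 -c "
from h import *; st()"
```

```text
t 2.1 W [542.9  -8.5 127.3] L [-59.6 -31.8] yaw_L 90.22 tilt [-0.008 -0.002 -1.   ] F_L [-0.5  0.2] 0.5 w 85.3 j6 -1.65
```

>>> servo_tool(
  rotation=[
    [0,0,0],
    [0,0,0],
    [0,0,0],
    [0,0,0],
    [0,0,0],
  ],
  slide=[
    [0,0,-0.15],
    [0,0,-0.3],
    [0,0,-0.38],
    [0,0,-0.38],
    [0,0,-0.38],
  ],
  grip=[1,1,1,1,1],
)

```text
clock: 2.72
position: [545.2, -10.2, 56.6]
ee_rot: [-0.099, 0.995, 0.0, 0.001]
contact_force: [0.3, -0.6, 0.1]
gripper_width: 85.9
grasp_force: 0.0
```

```bash
python3 -c "
from h import *; st()
o,m=plate('top');print(o)
d=get_image('wrist');cv2.imwrite('pics/w1.png',d['image'][:,:,::-1])
d=get_image('scene');cv2.imwrite('pics/s1.png',cv2.resize(d['image'][150:340,210:430,::-1],None,fx=3,fy=3))"
```

```text
t 2.73 W [545.2 -10.2  56.6] L [-57.7 -34. ] yaw_L 90.06 tilt [ 0.002  0.    -1.   ] F_L [ 0.2 -0.6] 0.1 w 85.9 j6 -1.65
{'c': array([ 30.2, -34.7]), 'size': array([ 43.1, 148.7]), 'ang': 0.89, 'corners': [[7.5, 39.29999923706055], [9.800000190734863, -109.4000015258789], [52.900001525878906, -108.69999694824219], [50.599998474121094, 40.0]]}
```

View pics/w1.png

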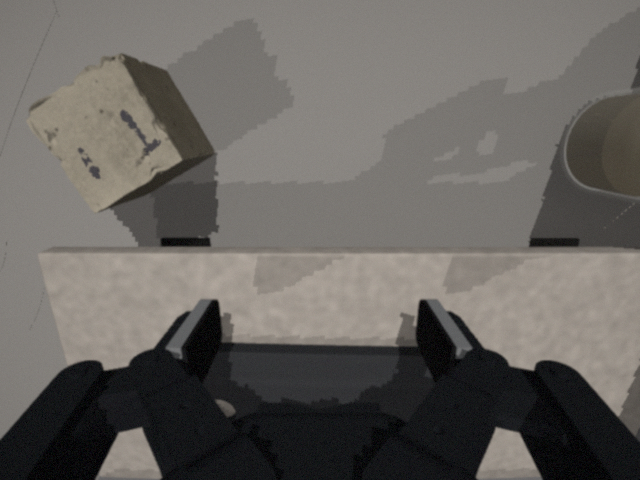

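The wrist view shows both pads at about (205,340) and (435,340), above the board, with the plate's front edge at row 345 between them. Cube A is at the upper left and the jar at the right. I'll lower gently now.

>>> servo_tool(
  rotation=[
    [0,0,0],
    [0,0,0],
    [0,0,0],
    [0,0,0],
    [0,0,0],
  ],
  slide=[
    [0,0,-0.04],
    [0,0,-0.065],
    [0,0,-0.075],
    [0,0,-0.08],
    [0,0,-0.08],
  ],
  grip=[1,1,1,1,1],
)

```text
clock: 3.5
position: [544.3, -10.2, 39.2]
ee_rot: [-0.099, 0.995, -0.0, -0.0]
contact_force: [0.3, -0.1, 0.3]
gripper_width: 85.1
grasp_force: 0.0
```

>>> servo_tool(
  rotation=[
    [0,0,0],
    [0,0,0],
  ],
  slide=[
    [0,0,-0.01],
    [0,0,-0.01],
  ],
  grip=[1,1],
)

```text
clock: 3.75
position: [544.2, -10.2, 37.2]
ee_rot: [-0.099, 0.995, 0.0, -0.0]
contact_force: [-0.3, -0.2, -0.1]
gripper_width: 84.8
grasp_force: 0.0
```

>>> servo_tool(
  rotation=[
    [0,0,0],
    [0,0,0],
  ],
  slide=[
    [0,0,-0.005],
    [0,0,-0.005],
  ],
  grip=[1,1],
)

```text
clock: 4.0
position: [544.4, -10.2, 36.9]
ee_rot: [-0.099, 0.995, -0.0, 0.0]
contact_force: [-1.5, 0.8, 4.2]
gripper_width: 85.4
grasp_force: 2.3
```

Contact with the board at TCP z≈37. I'll raise 2.5 mm and push toward the rear lip.

>>> servo_tool(
  rotation=[
    [0,0,0],
    [0,0,0],
    [0,0,0],
    [0,0,0],
    [0,0,0],
    [0,0,0],
    [0,0,0],
    [0,0,0],
  ],
  slide=[
    [0,0,0.014],
    [0.025,0.005,0.014],
    [0.049,0.01,0.014],
    [0.074,0.015,0.014],
    [0.098,0.02,0.014],
    [0.123,0.025,0.014],
    [0.14,0.028,0.014],
    [0.14,0.028,0.014],
  ],
  grip=[1,1,1,1,1,1,1,1],
)

```text
clock: 5.0
position: [573.0, -4.4, 39.0]
ee_rot: [-0.099, 0.995, 0.0, 0.001]
contact_force: [-0.5, 0.0, -1.2]
gripper_width: 85.5
grasp_force: 0.2
```

```bash
python3 -c "
from h import *; st()
for n in('top','scene'):
  o,m=plate(n);print(o)"
```

```text
t 5.0 W [573.   -4.4  39. ] L [-29.2 -33.7] yaw_L 90.07 tilt [ 0.001  0.    -1.   ] F_L [-0.5  0.1] -1.2 w 85.5 j6 -1.65
{'c': array([ 15.5, -69. ]), 'size': array([ 89. , 115.2]), 'ang': 16.39, 'corners': [[-43.400001525878906, -26.299999237060547], [-10.899999618530273, -136.89999389648438], [74.4000015258789, -111.80000305175781], [41.900001525878906, -1.2000000476837158]]}
{'c': array([  16.1, -106.6]), 'size': array([108.5, 309. ]), 'ang': 2.66, 'corners': [[-45.29999923706055, 45.20000076293945], [-30.899999618530273, -263.5], [77.4000015258789, -258.3999938964844], [63.099998474121094, 50.20000076293945]], 'hole': array([   3.9, -184.7])}
```

>>> servo_tool(
  rotation=[
    [0,0,0],
    [0,0,0],
    [0,0,0],
  ],
  slide=[
    [0.01,0.002,0],
    [0.02,0.004,0],
    [0.02,0.004,0],
  ],
  grip=[1,1,1],
)

```text
clock: 5.48
position: [576.3, -3.9, 39.2]
ee_rot: [-0.099, 0.995, -0.0, 0.0]
contact_force: [-4.2, -0.0, 2.4]
gripper_width: 85.4
grasp_force: 1.5
```

>>> servo_tool(
  rotation=[
    [0,0,0],
    [0,0,0],
  ],
  slide=[
    [0.007,0.0015,0],
    [0.007,0.0015,0],
  ],
  grip=[1,1],
)

```text
clock: 5.72
position: [577.7, -3.6, 39.2]
ee_rot: [-0.099, 0.995, -0.0, 0.0]
contact_force: [-3.3, -0.9, 2.9]
gripper_width: 85.2
grasp_force: 1.8
```

```bash
python3 -c "
from h import *; st()
d=get_image('top');cv2.imwrite('pics/t2.png',cv2.resize(d['image'][160:300,210:430,::-1],None,fx=3.6,fy=3.6))"
```

```text
t 5.72 W [577.7  -3.6  39.2] L [-24.5 -33.8] yaw_L 90.06 tilt [ 0. -0. -1.] F_L [-3.4 -0.2] 2.9 w 85.2 j6 -1.65
```

View pics/t2.png

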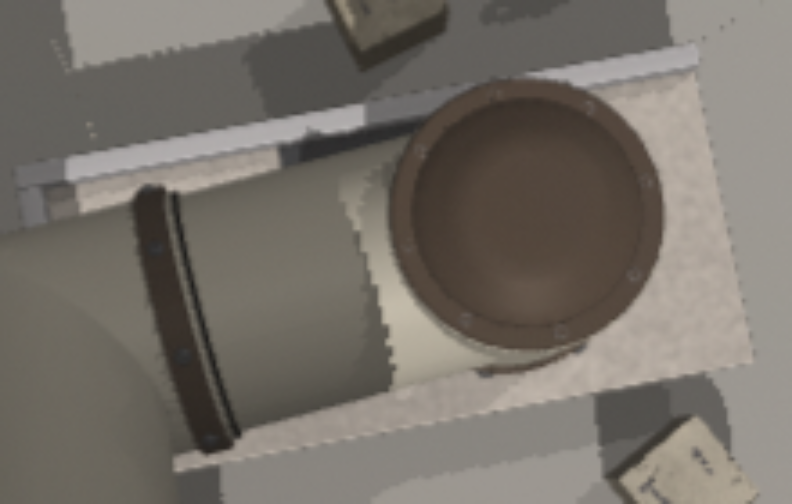

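The arm hides most of the plate. Its left rear part, near crop (290,150), is close to the lip. I'll continue in small steps and watch the force.

>>> servo_tool(
  rotation=[
    [0,0,0],
    [0,0,0],
  ],
  slide=[
    [0.005,0.001,0],
    [0.005,0.001,0],
  ],
  grip=[1,1],
)

```text
clock: 6.02
position: [578.8, -3.3, 39.1]
ee_rot: [-0.099, 0.995, -0.0, 0.0]
contact_force: [-3.9, -1.5, 3.4]
gripper_width: 85.4
grasp_force: 1.9
```

>>> servo_tool(
  rotation=[
    [0,0,0],
    [0,0,0],
  ],
  slide=[
    [0.005,0.001,0],
    [0.005,0.001,0],
  ],
  grip=[1,1],
)

```text
clock: 6.28
position: [579.1, -3.3, 39.1]
ee_rot: [-0.099, 0.995, -0.0, -0.001]
contact_force: [-4.4, -0.7, 3.9]
gripper_width: 85.2
grasp_force: 2.6
```

```bash
python3 -c "
from h import *; st()"
```

```text
t 6.28 W [579.1  -3.3  39.1] L [-23.1 -33.8] yaw_L 90.05 tilt [-0.001 -0.    -1.   ] F_L [-4.4  0.1] 3.9 w 85.2 j6 -1.65
```

>>> servo_tool(
  rotation=[
    [0,0,0],
    [0,0,0],
  ],
  slide=[
    [0.005,0.001,0],
    [0.005,0.001,0],
  ],
  grip=[1,1],
)

```text
clock: 6.52
position: [579.1, -3.3, 39.0]
ee_rot: [-0.099, 0.995, -0.0, -0.002]
contact_force: [-7.5, -1.4, 5.9]
gripper_width: 85.3
grasp_force: 3.6
```

>>> servo_tool(
  rotation=[
    [0,0,0],
    [0,0,0],
  ],
  slide=[
    [0.005,0.001,0],
    [0.005,0.001,0],
  ],
  grip=[1,1],
)

```text
clock: 6.78
position: [579.1, -3.3, 38.9]
ee_rot: [-0.099, 0.995, -0.0, -0.003]
contact_force: [-9.6, -0.8, 6.9]
gripper_width: 85.3
grasp_force: 4.5
```

The plate is stopped against the lip: the tool is stuck at ledge x = -23.1, as predicted, with about 10 N. I'll back off, rise and go to the left end with a 90° turn.

>>> servo_tool(
  rotation=[
    [0,0,0],
    [0,0,0],
    [0,0,0],
    [0,0,0],
    [0,0,0],
  ],
  slide=[
    [-0.1,-0.02,0],
    [-0.196,-0.04,0],
    [-0.196,-0.04,0.15],
    [-0.196,-0.04,0.3],
    [-0.196,-0.04,0.45],
  ],
  grip=[1,1,1,1,1],
)

```text
clock: 7.4
position: [544.5, -10.0, 130.4]
ee_rot: [-0.099, 0.995, 0.0, 0.002]
contact_force: [0.5, -0.3, 0.3]
gripper_width: 85.5
grasp_force: 0.0
```

>>> servo_tool(
  rotation=[
    [0,0,0.029],
    [0,0,0.058],
    [0,0,0.087],
    [0,0,0.116],
    [0,0,0.145],
    [0,0,0.174],
    [0,0,0.203],
    [0,0,0.232],
  ],
  slide=[
    [0.04,0.08,0],
    [0.08,0.16,0],
    [0.12,0.24,0],
    [0.16,0.32,0],
    [0.2,0.4,0],
    [0.25,0.48,0],
    [0.29,0.56,0],
    [0.33,0.65,0],
  ],
  grip=[-0.06,-0.06,-0.06,-0.06,-0.06,-0.06,-0.06,-0.06],
)

```text
clock: 8.4
position: [610.6, 120.8, 129.3]
ee_rot: [0.739, -0.674, 0.001, -0.002]
contact_force: [0.1, -0.4, 0.6]
gripper_width: 40.2
grasp_force: 0.0
```

>>> servo_tool(
  rotation=[
    [0,0,0.018],
    [0,0,0.018],
    [0,0,0.018],
  ],
  slide=[
    [0,0,0],
    [0,0,0],
    [0,0,0],
  ],
  grip=[-0.06,-0.06,-0.06],
)

```text
clock: 8.78
position: [609.1, 119.5, 129.2]
ee_rot: [0.773, -0.634, 0.0, -0.001]
contact_force: [-0.0, -0.5, 0.2]
gripper_width: 40.1
grasp_force: 0.0
```

```bash
python3 -c "
from h import *; st()
a=get_image('top')['image'][160:300,210:430,::-1];b=get_image('scene')['image'][180:300,210:430,::-1]
cv2.imwrite('pics/t3.png',cv2.resize(np.vstack([a,b]),None,fx=2.3,fy=2.3))"
```

```text
t 8.78 W [609.1 119.5 129.2] L [30.5 80.7] yaw_L -180.04 tilt [ 0.001  0.001 -1.   ] F_L [-0.1 -0.5] 0.2 w 40.1 j6 -0.26
```

View pics/t3.png

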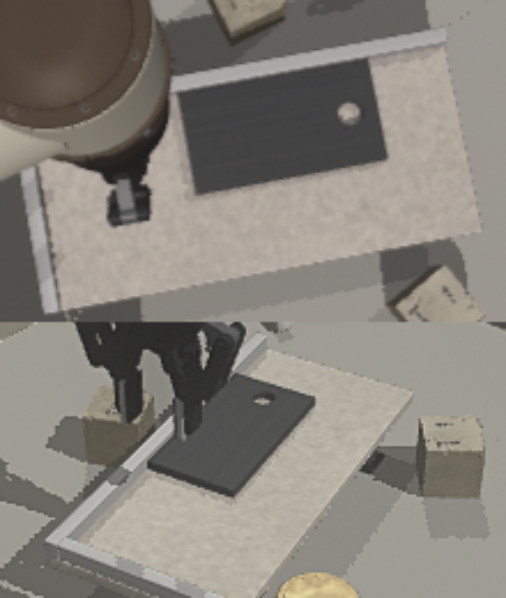

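The plate's rear edge now lies along the lip with no visible gap, left end at crop (192,190), and the hole at (348,113). The fingers are at the left end, above it. I'll lower in front of the left end.

>>> servo_tool(
  rotation=[
    [0,0,0],
    [0,0,0],
    [0,0,0],
    [0,0,0],
    [0,0,0],
  ],
  slide=[
    [-0.022,-0.005,-0.12],
    [-0.022,-0.005,-0.24],
    [-0.022,-0.005,-0.36],
    [-0.022,-0.005,-0.36],
    [-0.022,-0.005,-0.36],
  ],
  grip=[-0.06,-0.06,-0.06,-0.06,-0.06],
)

```text
clock: 9.5
position: [605.0, 118.5, 58.1]
ee_rot: [0.774, -0.634, 0.001, -0.001]
contact_force: [-0.1, -0.4, 0.0]
gripper_width: 40.2
grasp_force: 0.0
```

>>> servo_tool(
  rotation=[
    [0,0,0],
    [0,0,0],
    [0,0,0],
  ],
  slide=[
    [0,0,-0.01],
    [0,0,-0.02],
    [0,0,-0.02],
  ],
  grip=[-0.06,-0.06,-0.06],
)

```text
clock: 9.88
position: [604.1, 118.3, 53.3]
ee_rot: [0.774, -0.634, 0.0, -0.0]
contact_force: [-0.7, 0.1, 0.1]
gripper_width: 40.0
grasp_force: 0.0
```

>>> servo_tool(
  rotation=[
    [0,0,0],
    [0,0,0],
    [0,0,0],
  ],
  slide=[
    [0,0,-0.01],
    [0,0,-0.01],
    [0,0,-0.01],
  ],
  grip=[-0.06,-0.06,-0.06],
)

```text
clock: 10.25
position: [604.1, 118.3, 51.1]
ee_rot: [0.774, -0.634, 0.0, 0.0]
contact_force: [1.0, -0.2, 0.6]
gripper_width: 40.3
grasp_force: 0.0
```

```bash
python3 -c "
from h import *; st()
o,m=plate('top');print(o)"
```

```text
t 10.25 W [604.1 118.3  51.1] L [25.3 80.5] yaw_L -179.94 tilt [-0. -0. -1.] F_L [ 1.  -0.4] 0.6 w 40.3 j6 -0.26
{'c': array([ 27.3, -32.2]), 'size': array([149.3,  79.2]), 'ang': 89.93, 'corners': [[-12.5, -106.80000305175781], [66.80000305175781, -106.9000015258789], [67.0, 42.400001525878906], [-12.300000190734863, 42.5]], 'hole': array([ 27.6, -84.8])}
```

>>> servo_tool(
  rotation=[
    [0,0,0],
    [0,0,0],
  ],
  slide=[
    [0,0,-0.01],
    [0,0,-0.01],
  ],
  grip=[-0.06,-0.06],
)

```text
clock: 10.55
position: [604.0, 118.2, 48.9]
ee_rot: [0.774, -0.634, -0.0, 0.0]
contact_force: [-0.5, -1.0, -0.2]
gripper_width: 40.2
grasp_force: 0.0
```

>>> servo_tool(
  rotation=[
    [0,0,0],
    [0,0,0],
  ],
  slide=[
    [0,0,-0.008],
    [0,0,-0.008],
  ],
  grip=[-0.06,-0.06],
)

```text
clock: 10.8
position: [604.2, 118.3, 48.6]
ee_rot: [0.774, -0.633, 0.0, -0.0]
contact_force: [-2.2, -0.3, 5.7]
gripper_width: 40.4
grasp_force: 2.7
```

>>> servo_tool(
  rotation=[
    [0,0,0],
    [0,0,0],
  ],
  slide=[
    [0,0,-0.007],
    [0,0,-0.007],
  ],
  grip=[-0.06,-0.06],
)

```text
clock: 11.05
position: [604.2, 118.3, 48.6]
ee_rot: [0.774, -0.633, 0.0, -0.0]
contact_force: [-4.9, 0.6, 11.0]
gripper_width: 40.3
grasp_force: 5.9
```

Contact at z≈48.7. I'll raise it to about 51.3, leaving the tips 2.5 mm above the board, and push along the ledge.

>>> servo_tool(
  rotation=[
    [0,0,0],
    [0,0,0],
    [0,0,0],
    [0,0,0],
    [0,0,0],
    [0,0,0],
    [0,0,0],
    [0,0,0],
  ],
  slide=[
    [0,0,0.026],
    [0.01,-0.05,0.026],
    [0.02,-0.1,0.026],
    [0.026,-0.13,0.026],
    [0.032,-0.16,0.026],
    [0.038,-0.19,0.026],
    [0.044,-0.22,0.026],
    [0.05,-0.25,0.026],
  ],
  grip=[-0.06,-0.06,-0.06,-0.06,-0.06,-0.06,-0.06,-0.06],
)

```text
clock: 12.05
position: [614.0, 68.0, 51.2]
ee_rot: [0.774, -0.634, -0.0, 0.0]
contact_force: [-1.5, 1.1, -1.8]
gripper_width: 40.1
grasp_force: 0.8
```

```bash
python3 -c "
from h import *; st()
o,m=plate('top');print(o)"
```

```text
t 12.05 W [614.   68.   51.2] L [25.1 29.2] yaw_L -179.94 tilt [-0. -0. -1.] F_L [-1.3  1.4] -1.8 w 40.1 j6 -0.17
{'c': array([ 16.3, -14.4]), 'size': array([ 92.2, 241.9]), 'ang': 9.32, 'corners': [[-48.79999923706055, 97.4000015258789], [-9.699999809265137, -141.1999969482422], [81.4000015258789, -126.30000305175781], [42.20000076293945, 112.4000015258789]], 'hole': array([  27.6, -107.6])}
```

>>> servo_tool(
  rotation=[
    [0,0,0],
    [0,0,0],
    [0,0,0],
    [0,0,0],
    [0,0,0],
    [0,0,0],
    [0,0,0],
    [0,0,0],
  ],
  slide=[
    [0.006,-0.032,0],
    [0.013,-0.064,0],
    [0.019,-0.096,0],
    [0.026,-0.128,0],
    [0.032,-0.16,0],
    [0.038,-0.192,0],
    [0.045,-0.224,0],
    [0.051,-0.256,0],
  ],
  grip=[-0.06,-0.06,-0.06,-0.06,-0.06,-0.06,-0.06,-0.06],
)

```text
clock: 13.1
position: [624.4, 16.7, 51.3]
ee_rot: [0.774, -0.634, 0.0, -0.0]
contact_force: [0.1, 1.6, -0.3]
gripper_width: 40.0
grasp_force: 0.9
```

```bash
python3 -c "
from h import *; st()
d=get_image('top'); o,m=plate(d);print(o)
a=d['image'][160:300,210:450,::-1];b=get_image('scene')['image'][150:280,210:450,::-1]
cv2.imwrite('pics/t4.png',cv2.resize(np.vstack([a,b]),None,fx=2.2,fy=2.2))"
```

```text
t 13.1 W [624.4  16.7  51.3] L [ 25.3 -23.1] yaw_L -179.94 tilt [ 0.  0. -1.] F_L [0.4 1.6] -0.3 w 40.0 j6 -0.09
{'c': array([ 19. , -94.5]), 'size': array([ 85.8, 184.6]), 'ang': 8.21, 'corners': [[-36.599998474121094, -9.300000190734863], [-10.300000190734863, -192.0], [74.5999984741211, -179.6999969482422], [48.29999923706055, 3.0]], 'hole': array([  27.4, -159.7])}
```

View pics/t4.png

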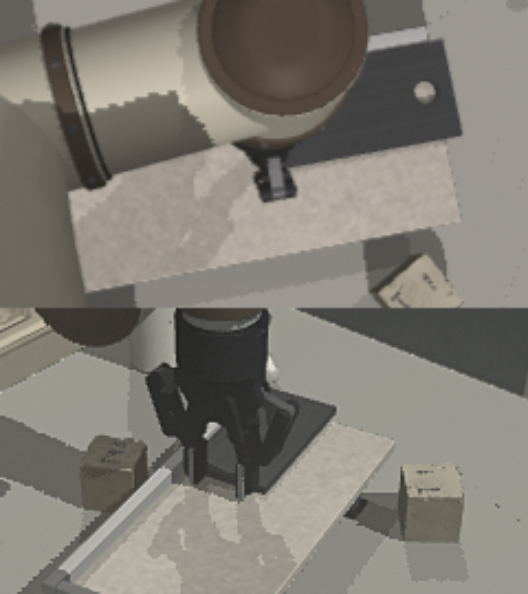

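The plate slides straight, flush along the lip, and its end is now over the open end with the hole at crop (425,92). The hole centre is at ledge y≈-160. About 35 mm remain.

>>> servo_tool(
  rotation=[
    [0,0,0],
    [0,0,0],
    [0,0,0],
    [0,0,0],
    [0,0,0],
    [0,0,0],
    [0,0,0],
    [0,0,0],
  ],
  slide=[
    [0.006,-0.032,0],
    [0.013,-0.064,0],
    [0.019,-0.096,0],
    [0.025,-0.124,0],
    [0.029,-0.144,0],
    [0.032,-0.16,0],
    [0.034,-0.17,0],
    [0.034,-0.17,0],
  ],
  grip=[-0.06,-0.06,-0.06,-0.06,-0.06,-0.06,-0.06,-0.06],
)

```text
clock: 14.2
position: [631.3, -17.1, 51.4]
ee_rot: [0.774, -0.633, 0.0, -0.0]
contact_force: [0.3, 2.4, 1.2]
gripper_width: 40.1
grasp_force: 0.7
```

```bash
python3 -c "
from h import *; st()
d=get_image('top'); o,m=plate(d);print(o)"
```

```text
t 14.2 W [631.3 -17.1  51.4] L [ 25.4 -57.6] yaw_L -179.93 tilt [ 0. -0. -1.] F_L [0.7 2.3] 1.2 w 40.1 j6 -0.03
{'c': array([  17.3, -131.2]), 'size': array([ 81.9, 180.9]), 'ang': 8.39, 'corners': [[-36.400001525878906, -47.70000076293945], [-10.0, -226.6999969482422], [71.0, -214.6999969482422], [44.599998474121094, -35.70000076293945]], 'hole': array([  26.9, -193.9])}
```

>>> servo_tool(
  rotation=[
    [0,0,0],
    [0,0,0],
    [0,0,0],
    [0,0,0],
    [0,0,0],
    [0,0,0],
    [0,0,0],
    [0,0,0],
  ],
  slide=[
    [-0.01,0.05,0],
    [-0.03,0.147,0],
    [-0.03,0.147,0.2],
    [-0.03,0.147,0.4],
    [-0.03,0.147,0.6],
    [-0.13,0.4,0.7],
    [-0.3,0.65,0.8],
    [-0.5,0.9,0.8],
  ],
  grip=[-0.06,-0.06,-0.06,-0.06,-0.06,-0.06,-0.06,-0.06],
)

```text
clock: 15.25
position: [532.2, 163.7, 213.0]
ee_rot: [0.774, -0.633, 0.001, -0.002]
contact_force: [0.2, 1.0, -0.3]
gripper_width: 40.6
grasp_force: 0.0
```

>>> servo_tool(
  rotation=[
    [0,0,0],
    [0,0,0],
    [0,0,0],
    [0,0,0],
  ],
  slide=[
    [-0.25,0.1,0],
    [-0.5,0.2,0],
    [-0.5,0.2,0],
    [-0.5,0.2,0],
  ],
  grip=[-0.06,-0.06,-0.06,-0.06],
)

```text
clock: 15.75
position: [432.6, 201.8, 211.6]
ee_rot: [0.774, -0.633, 0.0, -0.0]
contact_force: [-0.1, -0.0, -0.2]
gripper_width: 40.4
grasp_force: 0.0
```

```bash
python3 -c "
from h import *; st()
d=get_image('top'); o,m=plate(d);print(o)
P=cloud(d);q=toL(P);z=P[...,2]
c=m.astype(bool)
g=d['image'].max(2)
e=cv2.findContours(m,cv2.RETR_EXTERNAL,cv2.CHAIN_APPROX_NONE)[0]; w=toL(onplane(d,max(e,key=len)[:,0],58))
cy=o['c'][1]; k=abs(w[:,1]-cy)<65
for s,nm in((1,'rear'),(-1,'front')):
  r=w[k&(s*(w[:,0]-o['c'][0])>25)]; f=np.polyfit(r[:,1]-cy,r[:,0],1); print(nm,'x mid',f[1].round(1),'deg',np.degrees(f[0]).round(2))
print('plate z',np.nanmedian(z[c]).round(1), 'overhang z',np.nanmedian(z[c&(q[...,1]<-175)]).round(1))
roi=(P[...,0]>350)&(P[...,0]<800)&(abs(P[...,1])<400)
mm=((z>40)&(z<75)&roi).astype(np.uint8); mm=cv2.morphologyEx(mm,cv2.MORPH_OPEN,np.ones((3,3),np.uint8))
n,l,s_,ce=cv2.connectedComponentsWithStats(mm)
for i in range(1,n):
  if 500<s_[i,4]<1300: print(rect(P[l==i])[0].round(1),s_[i,4])
a=d['image'][140:340,210:450,::-1];b=get_image('scene')['image'][160:300,210:450,::-1]
cv2.imwrite('pics/t5.png',cv2.resize(np.vstack([a,b]),None,fx=1.75,fy=1.75))"
```

```text
t 15.75 W [432.6 201.8 211.6] L [-126.5  196. ] yaw_L -179.84 tilt [ 0.001  0.    -1.   ] F_L [-0.1 -0. ] -0.2 w 40.4 j6 -0.58
{'c': array([  27.3, -141.9]), 'size': array([ 79.5, 149.4]), 'ang': 0.05, 'corners': [[-12.5, -67.30000305175781], [-12.399999618530273, -216.6999969482422], [67.0999984741211, -216.60000610351562], [66.9000015258789, -67.19999694824219]], 'hole': array([  26.5, -193.2])}
rear x mid 65.9 deg 0.31
front x mid -11.6 deg -0.01
plate z 58.1 overhang z 58.0
[744.5 369.3] 544
[735.8  37.9] 796
[ 488.9 -114.5] 838
[441.4 141.5] 1010
```

View pics/t5.png

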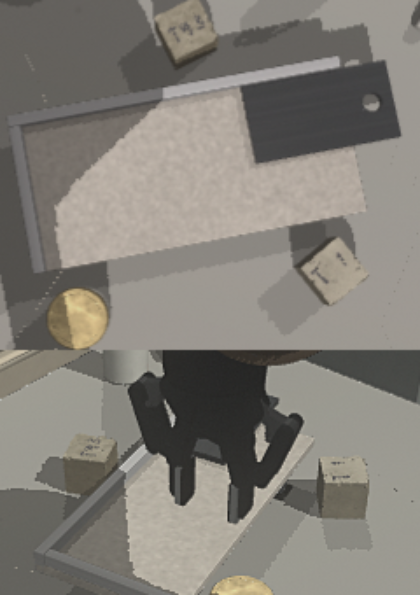

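The plate lies flat and flush along the lip, to within 0.3°. It overhangs by 47 mm, so 69% is still on the ledge, and the hole is fully past the end. The bystanders have not moved, so I'm handing it in.

```bash
python3 -c "
from bench import job_done; print(job_done())"
```

```text
the job is handed in; nothing more can be done
None
```

The job is handed in: the plate rests flush along the rear lip, the hole has come out fully past the open right-hand end, about 69% of the plate is still on the ledge, and the cubes and jar are where they stood.

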